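# Seat the rivet stake in its taper socket

## Robot

A 7-joint arm with a two-finger parallel gripper is mounted at the origin on a cart in front of the work surface, level with it; the furniture and walls round the work are solid. World frame = base frame: x ahead of the robot, y to its left, z up, the work surface at z = 0. Lengths are in m, angles in rad, forces in N, time in s.
With the tool pointing down it reaches from about 0.35 to 0.9 m from the base axis. Payload 7.2 kg.
Tool frame: the origin (TCP) lies midway between the tips of the shut fingers; the grasp point (between the pads) lies 19 mm behind it; z points along the fingers, y is the line along which they close (so a half turn about z gives the same grasp; the last joint's range is limited). The gripper opens to 88 mm and grips with 3 to 60 N. Pads are 20 mm wide; open, the fingers measure 115 mm over their backs; the gripper's body (75 mm by 178 mm) begins 61 mm behind the grasp point.
Start: joints at [-1.281, 0.411, -0.013, 1.596, 0.006, 1.134, -0.082], TCP at [0.219, 0.585, 0.223] pointing down, gripper open.
Joint ranges: [-2.95, 2.95], [-0.29, 1.99], [-1.47, 1.44], [0.14, 2.54], [-1.03, 4.17], [0.13, 1.85], [-2.86, 2.86]. Speed limits (rad/s): [2.39, 2.39, 3.01, 3.01, 3.14, 3.14, 3.14].

## Interface

Orientations are given as a unit quaternion [w, x, y, z].
In Python, from station import bot gives the robot as it stands.
- The arm moves only by the shell command python3 -m handwheel 'ROWS' [OPENING] [FORCE]. ROWS is text: rows parted by semicolons, each of 4 numbers parted by spaces: the shift along the tool's x, y, z in m, then the turn about the tool's z in rad. In form: tx ty tz spin; .... A call has 1 to 12 rows; each row is the pose to reach, as a shift and turn from the pose commanded when the call began, along the tool's axes at that moment; what a row does not reach only later rows make up. A row lasts 1/8 s, in which the tool goes at most 62.5 mm and 10.7 degrees, less where a joint would pass 70% of its speed; a pose out of reach is approached as far as the arm can. A call with a gripper value outside its range is refused whole. OPENING is the opening, from 0 (shut) to 1 (fully open), set as the call begins (- or left out, the last holds). The fingers move at their own pace and stop on an object; FORCE is the grip in N (left out, the last holds). Time passes only in rows, so rows that repeat a pose let the fingers close. It gives the time, the measured TCP pose, the force, the opening and the grip force at its end, in the units of the state.
- bot.get_state(): the state, without advancing time (a new reading comes with each control period).
- bot.camera(name): name is "scene" or "top" or "wrist"; returns (picture, depth): 400x640x3 uint8, red, green, blue; 400x640 float32, m along the optical axis (not along the pixel's ray), 0 where there is no reading.
- bot.camera_params(name): a dict with "fx", "fy", "cx", "cy" (pixels), "xyz" and "attitude" of the camera in the world. Camera axes: x right, y up, looking along -z (the intrinsics and any distortion apply to the point x, -y, -z); pixel columns grow to the right and rows downward; lengths in m; the calibration is good to about 2 mm. A picture is of the moment at which its call begins: read the wrist's pose just before it. camera_params takes no time and is no camera call; for the wrist camera it gives the pose at the moment of the call.
- bot.job_done(): hands the job in; it is judged then, once.
The state is a dict: "time_s": time; "q": joint angles; "dq": joint speeds; "joint_efforts": joint torques, N m; "ee_pos": TCP position; "orientation": TCP orientation; "wrist_force": force on the tool from outside, world axes, zero at the start; "moment": the same for the moment, N m; "width": opening from 0.0 (shut) to 1.0 (fully open); "grip_force": force on a finger pad.
Only numpy, scipy, OpenCV 4.12 (cv2) and the standard library are available. Lean on these libraries where they do the work, as an engineer would, in place of code of your own. Each camera call takes 0.05 s, during which the arm holds its last target. There are 200 camera calls.

## Task

Draw the rivet stake out of its slanting storage pocket and stand it upright in the taper socket, turning it by feel until the tang drops into the hidden slot and the collar sits fully down on the socket's rim. Press gently, do not ram it, leave the oil bottle and the screw jar alone, and let go of the stake.

Things in the scene. Friction and masses are not known exactly. Their poses are not given: they have to be found in the camera images.
- stake: Loose one-piece steel rivet stake, 140 mm long, about 0.45 kg (0.3 to 0.65). Origin: centre of the tang's end; z runs along it to the domed head. Along z in mm: 0-14 flat tang, 18 wide along its x, 8 thick along its y; 14-74 round taper, diameter 20 growing to 37; 76-84 dark collar, diameter 50; 84-129 blue grip block; 129-140 domed head, diameter 27.
- stake_grip (a point): Middle of the stake's blue grip block, on its axis, 110 mm from the tang's end; axes as the stake's. The block is 36 mm along x and 28 mm along y and 45 mm long; its two flats 28 mm apart (normals along y) are parallel to the tang's wide faces: grasp across these. The tang is alike under a half turn about z.
- stake_collar (a point): Point on the stake's axis at the underside of the collar, 76 mm from the tang's end; axes as the stake's.
- rack: Fixed stand: wooden base 130 x 80 x 12 mm with a grey square-tube pocket, inside 39.5 mm, outside 49.5 mm square, 80 mm long. Origin: centre of the base's underside, z up. The pocket leans 0.45 rad (26 degrees) from vertical, its open end towards the rack's -x (roughly the robot).
- rack_rim (a point): Centre of the pocket's open rim, 18 mm to the -x side of the rack's origin and 97 mm up; axes as the rack's. At the start the stake leans in the pocket, tang down, collar resting on this rim, its y axis level; it is free to be drawn out along its own axis and is clear of the pocket after 80 mm.
- socket: Fixed socket: green foot 90 x 90 x 19 mm with four bolt heads and a dark conical sleeve on it up to a flat rim 82 mm above the bench. Origin: centre of the foot's underside, z up; two white index marks on the foot lie along its x axis. The tapered bore matches the stake's taper (0.6 mm radial play when home). Bore mouth 39 mm, rim 67 mm diameter.
- socket_mouth (a point): Centre of the bore's mouth at rim height; axes as the socket's. Deep inside is a slot for the tang, 10.5 mm wide. Its direction is hidden, not reported and new each time: within 0.7 rad either side of the socket's x axis. With the tang over about 0.12 rad off it, the stake stops with the collar about 12.5 mm above the rim; in line, it goes down until the collar lies on the rim.
- oil_bottle: Oil bottle, amber with red nozzle, 59 mm diameter, 183 mm tall, loose, behind the work; origin at the centre of its underside. Not to be disturbed.
- screw_jar: Clear jar with dark lid, 63 mm diameter, 79 mm tall, loose, behind the work; origin at the centre of its underside. Not to be disturbed.
Mind the look-alikes: they are no part of the job. Leave any green or yellow look-alike of the stake alone.

How it is judged:
On the way:
1. the stake is out of its pocket and held upright (distance between stake_collar and rack above 0.15 m and angle between stake's own z axis and vertical below 0.2 rad), for 0.1 s.
At the end, for the whole second after the job is handed in: The stake stands upright (within 0.04 rad) in the socket, at rest and released, its collar down on the rim (underside within 3 mm of the rim's height, within 4 mm of the bore's axis) (z of stake_collar in the frame of socket_mouth between -0.003 and 0.003 m and horizontal distance between stake_collar and socket_mouth below 0.004 m and angle between stake's own z axis and vertical below 0.04 rad and linear speed of stake below 0.02 m/s); the robot touches nothing.
It fails at once if the stake is rammed into the socket (over 120 N between them) (contact force between stake and socket above 120 N).
It fails at once if the oil bottle is moved more than 20 mm (distance of oil_bottle from where it was at the start of the episode above 0.02 m).
It fails at once if the screw jar is moved more than 20 mm (distance of screw_jar from where it was at the start of the episode above 0.02 m).
It also fails if it takes over 48 s, if anything falls off the work surface, if the arm or the gripper's body presses on something with over 40 N, if the wrist force passes 120 N, or if a joint passes its speed limit or range.

## Working session

There is one attempt and no reset: what is moved stays moved. The work goes in short steps, Python scripts to look and compute and a shell command to move; the robot and the scene stay as the last step left them, time stands still between calls to the robot, and variables do not carry over. Pictures are saved under pics/ and viewed, at most 10 in all, crops included, and the job is handed in when it is done.

```bash
mkdir -p pics; cat > h.py <<'E'
import numpy as np,cv2
from scipy.spatial.transform import Rotation as R
from station import bot
def rot(q): return R.from_quat([q[1],q[2],q[3],q[0]]).as_matrix()
def cam(n):
    p=bot.camera_params(n); im,d=bot.camera(n); return p,im,d
def ray(p,u,v):
    u=np.asarray(u,float);v=np.asarray(v,float)
    c=np.stack([(u-p['cx'])/p['fx'],-(v-p['cy'])/p['fy'],-np.ones_like(u)],-1)
    return c@rot(p['attitude']).T
def pts(p,d):
    v,u=np.indices(d.shape); return np.array(p['xyz'])+ray(p,u,v)*d[...,None]
def save(n,im): cv2.imwrite('pics/'+n,im[...,::-1])
E
python3 - <<'E'
from h import *
for n in('scene','top'):
    p,im,d=cam(n);print(n,p);save(n+'1.png',im);np.savez(n+'.npz',im=im,d=d)
print(bot.get_state())
E
```

```text
scene {'fx': 390.32747022363327, 'fy': 390.32747022363327, 'cx': 313.55049725573633, 'cy': 202.80164548729547, 'xyz': array([ 0.15743587, -0.53972162,  0.68019573]), 'attitude': array([ 0.85514541,  0.40460872, -0.13071931, -0.29653089])}
top {'fx': 509.84361683875073, 'fy': 509.84361683875073, 'cx': 316.6137044889356, 'cy': 199.1542496658445, 'xyz': array([0.34912797, 0.02596993, 1.52181093]), 'attitude': array([-0.69500681, -0.062104  ,  0.055729  ,  0.71414488])}
{'time_s': 0.1, 'q': array([-1.28121498,  0.41183045, -0.01273229,  1.59690357,  0.00561869,
        1.13427542, -0.08218101]), 'dq': array([-0.00069479, -0.00156534, -0.00049433, -0.0041404 , -0.0011503 ,
       -0.00103194,  0.00013907]), 'joint_efforts': array([ 3.58136807e-03, -5.89099896e+01,  6.44323826e-01, -2.91710043e+01,
       -5.37342648e-02,  1.45105273e-02,  5.06523361e-05]), 'ee_pos': array([0.21875401, 0.58501896, 0.22190974]), 'orientation': array([-7.05973414e-05,  1.77903865e-01,  9.84047630e-01, -6.86873495e-04]), 'wrist_force': array([-0.44463073, -0.2129934 ,  0.5570493 ]), 'moment': array([ 0.00365408, -0.00076299, -0.01738898]), 'grip_force': 0.0, 'width': 0.9953330775573815}
```

View pics/scene1.png

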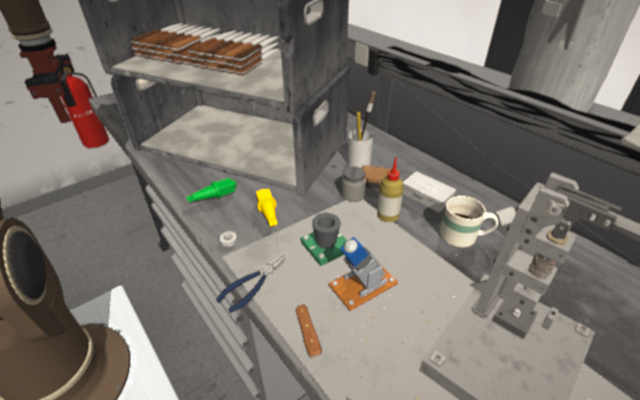

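View pics/top1.png

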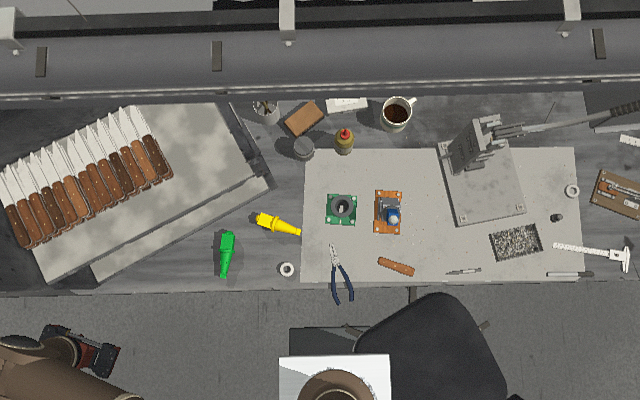

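The scene view shows the blue-gripped stake leaning in the rack at (354,252) and the socket at (325,235). In the top view they are at (392,214) and (341,207). The candidates in the top view are blue (392,214), yellow (278,224) and green (227,253). The blue one fits because it sits in the pocket on the wooden base. The other two are the look-alikes lying on the bench. I'll measure now and confirm with a crop.

```bash
python3 - <<'E'
from h import *
Z=np.load('top.npz');im,d=Z['im'],Z['d'];p=bot.camera_params('top');P=pts(p,d)
hsv=cv2.cvtColor(im,cv2.COLOR_RGB2HSV)
def m(lo,hi,box):
    k=cv2.inRange(hsv,lo,hi);b=np.zeros_like(k);b[box[1]:box[3],box[0]:box[2]]=255;return k&b
def onplane(u,v,z):
    r=ray(p,u,v);return np.array(p['xyz'])+r*((z-p['xyz'][2])/r[...,2])[...,None]
for n,lo,hi,box,z in(('rackbase',(5,120,60),(20,255,255),(360,180,420,245),.012),('foot',(50,90,40),(90,255,255),(315,180,365,235),.019)):
    k=m(lo,hi,box);c=max(cv2.findContours(k,0,1)[0],key=cv2.contourArea) if 0 else np.argwhere(k)[:,::-1]
    W=onplane(c[:,0],c[:,1],z)
    r=cv2.minAreaRect((W[:,:2]*1000).astype(np.float32));print(n,len(c),r,np.median(P[k>0],0))
k=m((100,100,50),(125,255,255),(360,180,420,245));print('blue',k.sum()/255,P[k>0].mean(0),P[k>0].min(0),P[k>0].max(0))
# rim plane
q=(abs(P[...,2]-.082)<.004);q[:, :315]=0;q[:,365:]=0;q[:180]=0;q[235:]=0
W=P[q];print('rim',len(W),cv2.minEnclosingCircle((W[:,:2]*1000).astype(np.float32)),np.median(W[:,2]))
for nme,box in(('bottle',(330,125,360,157)),('jar',(290,135,316,162))):
    s=P[box[1]:box[3],box[0]:box[2]];t=s[s[...,2]>.06];print(nme,t.min(0),t.max(0))
a=cv2.resize(im[170:260,310:430],None,fx=6,fy=6,interpolation=cv2.INTER_CUBIC);save('crop1.png',a)
E
```

```text
rackbase 471 ((560.8597412109375, -173.54495239257812), (78.45646667480469, 127.212646484375), 84.58417510986328) [ 0.53582543 -0.16486973  0.01141084]
foot 366 ((570.6569213867188, -34.919395446777344), (89.1580810546875, 89.0434799194336), 83.62494659423828) [ 0.54997215 -0.02564624  0.01879069]
blue 111.0 [ 0.53345542 -0.16847402  0.13623195] [ 0.50445348 -0.19242378  0.09284067] [ 0.55280376 -0.15497162  0.15581363]
rim 215 ((570.2510375976562, -34.681793212890625), 32.56306457519531) 0.08140456821779352
bottle [ 0.34912797 -0.07489842  0.0600192 ] [0.79006727 0.02596993 1.52181093]
jar [0.34912797 0.02596993 0.06150286] [0.7819196  0.09886798 1.52181093]
```

View pics/crop1.png

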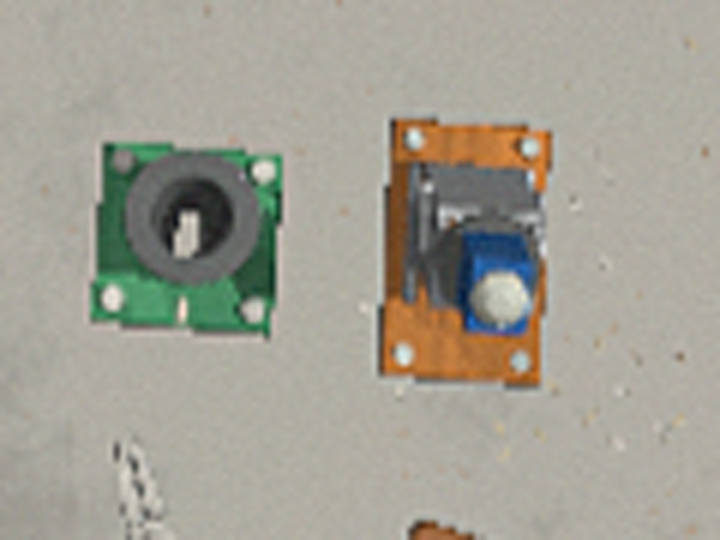

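The crop confirms the choice: a blue block with a steel dome at crop (497,290), in the grey pocket on the orange base. The sizes agree (base 127x78, foot 89x89, rim dia 65 at z 0.081). The rack is at (0.561,-0.1735) with yaw -0.095, and the socket is at (0.5705,-0.0348) with yaw -0.11. The grasp point, 5 mm above mid-block, is about (0.526,-0.170,0.132). I'll move above it.

```bash
python3 -m handwheel '-0.552 -0.6 0 -0.264;-0.552 -0.6 0 -0.264;-0.552 -0.6 0 -0.264;-0.552 -0.6 0 -0.264;-0.552 -0.6 0 -0.264;-0.552 -0.6 0 -0.264;-0.552 -0.6 0 -0.264;-0.552 -0.6 0 -0.264;-0.552 -0.6 0 -0.264;-0.552 -0.6 0 -0.264;-0.552 -0.6 0 -0.264;-0.552 -0.6 0 -0.264' 1 30
```

```text
time_s: 1.6
ee_pos: [0.5017, -0.1112, 0.2227]
orientation: [0.0, 0.047, 0.999, 0.0]
wrist_force: [1.3, 1.1, -0.3]
width: 0.999
grip_force: 0.0
```

```bash
python3 -m handwheel '-0.03 -0.057 0 0;-0.03 -0.057 0 0;-0.03 -0.057 0 0;-0.03 -0.057 0 0' 1 30; python3 - <<'E'
from h import *
s=bot.get_state();print(s['ee_pos'],s['q'])
p,im,d=cam('wrist');save('w1.png',im)
P=pts(p,d);hsv=cv2.cvtColor(im,cv2.COLOR_RGB2HSV);k=cv2.inRange(hsv,(100,110,40),(125,255,255))
n,l,st,c=cv2.connectedComponentsWithStats(k);i=1+np.argmax(st[1:,4]);W=P[l==i];print(st[i],c[i],W.min(0),W.max(0),W.mean(0))
X=np.array([-.9956,.0939]);Y=np.array([.0939,.9956]);
t=W[W[:,2]>.1];print('y extent', np.percentile(t[:,:2]@Y,[2,50,98]),'rim-centre y',np.array([.526,-.170])@Y,s['ee_pos'][:2]@Y)
E
```

```text
time_s: 2.1
ee_pos: [0.5255, -0.1672, 0.2225]
orientation: [-0.0, 0.046, 0.999, 0.0]
wrist_force: [0.7, 0.0, -0.6]
width: 1.001
grip_force: 0.0
[ 0.52554074 -0.16722057  0.22246364] [-0.17505538  0.30250985  0.49851476  1.80263844 -0.16334404  1.07779613
  1.86135689]
[295 209  40  26 588] [314.76190476 225.8452381 ] [ 0.45195098 -0.18896731  0.10759384] [ 0.55687474 -0.15637508  0.38340511] [ 0.53797591 -0.17091737  0.14526667]
y extent [-0.13343792 -0.11948426 -0.10621297] rim-centre y -0.11986060000000001 -0.11713652344378173
```

View pics/w1.png

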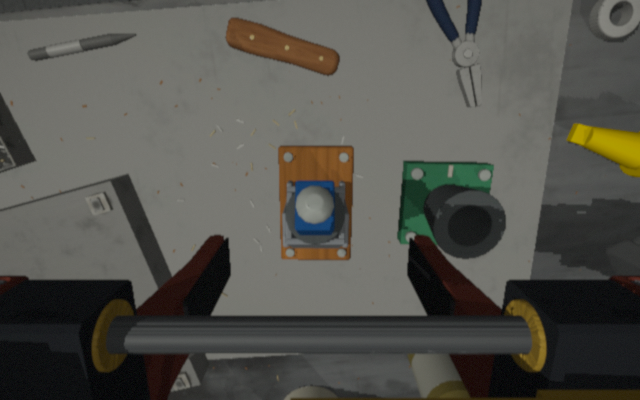

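The wrist view shows the stake head at (314,205) centred between the open fingers, the rack square to the tool, and the socket at (470,220). The block's y extent is 27 mm, against a nominal 28 mm, and its centre is 2.5 mm to the tool's -y. I'll go down and grip.

```bash
python3 -m handwheel '0 -0.0025 0.04 0;0 -0.0025 0.08 0;0 -0.0025 0.1 0;0 -0.0025 0.109 0;0 -0.0025 0.109 0;0 -0.0025 0.109 0' 1 30;python3 -m handwheel '0 0 0 0;0 0 0 0;0 0 0 0;0 0 0 0;0 0 0 0;0 0 0 0' 0 30
```

```text
time_s: 2.9
ee_pos: [0.5262, -0.1714, 0.1147]
orientation: [0.001, 0.047, 0.999, -0.0]
wrist_force: [0.6, -0.2, 0.1]
width: 1.003
grip_force: 0.0
time_s: 3.65
ee_pos: [0.5255, -0.1715, 0.1136]
orientation: [-0.0, 0.047, 0.999, 0.0]
wrist_force: [0.5, 0.0, 0.7]
width: 0.36
grip_force: 0.0
```

```bash
python3 -m handwheel '0 0 0 0;0 0 0 0;0 0 0 0' 0 45
```

```text
time_s: 4.03
ee_pos: [0.5253, -0.1712, 0.1135]
orientation: [-0.0, 0.047, 0.999, 0.0]
wrist_force: [-0.9, 2.0, 0.5]
width: 0.313
grip_force: 45.0
```

```bash
python3 -m handwheel '0.0044 0 -0.009 0;0.0109 0 -0.0225 0;0.0174 0 -0.036 0;0.0239 0 -0.0495 0;0.0305 0 -0.063 0;0.037 0 -0.0765 0;0.0435 0 -0.09 0;0.0479 0 -0.099 0;0.0479 0 -0.12 0;0.0479 0 -0.12 0' - 45; python3 - <<'E'
from h import *
p,im,d=cam('scene');print(bot.get_state()['wrist_force'])
save('s2.png',cv2.resize(im[150:310,240:460],None,fx=3.5,fy=3.5))
E
```

```text
time_s: 5.28
ee_pos: [0.4786, -0.1672, 0.2349]
orientation: [0.001, 0.047, 0.999, -0.0]
wrist_force: [-0.8, 1.0, -4.3]
width: 0.313
grip_force: 45.0
[ 0.38417029  0.73767574 -4.53960154]
```

View pics/s2.png

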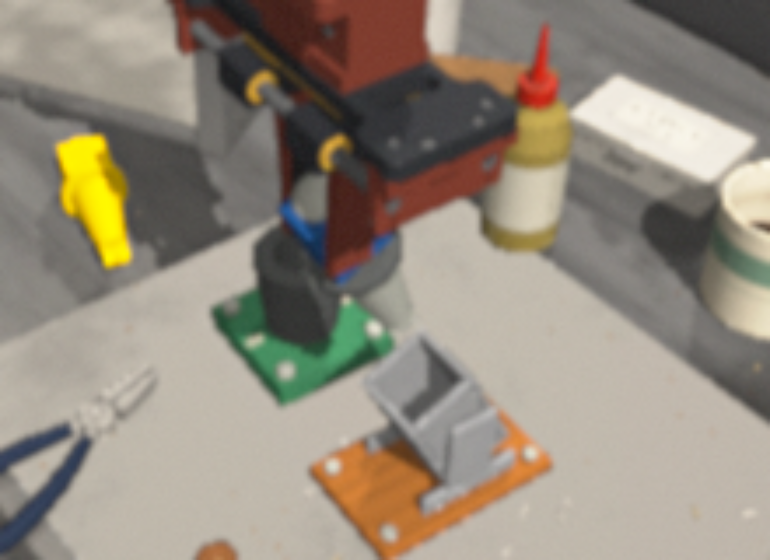

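The stake is out and weighs about 4.8 N, but it still leans 26° in the hand, and the tool cannot tilt. I'll ease the grip so it swings down like a pendulum, moving clear of the rack first.

```bash
cat > tilt.py <<'E'
from h import *
# stake axis tilt seen from scene camera: dark-below-finger points via depth in a box round the tool
s=bot.get_state();p,im,d=cam('scene');P=pts(p,d)
e=s['ee_pos'];x=rot(s['orientation'])[:,0];y=rot(s['orientation'])[:,1]
Q=P-e;X=Q@x;Y=Q@y;H=Q[...,2]
m=(d>0)&(abs(X)<.09)&(abs(Y)<.03)&(H<-.012)&(H>-.115)&(P[...,2]>.03)
print('wf',s['wrist_force'].round(1),'mom',s['moment'].round(3),'n',m.sum())
for h in np.arange(-.11,-.01,.01):
    k=m&(abs(H-h)<.005)
    if k.sum()>4: print(round(h,3),'toolx %.4f..%.4f  y %.4f..%.4f'%(*np.percentile(X[k],[3,97]),*np.percentile(Y[k],[3,97])))
E
python3 -m handwheel '0.03 0.03 0 0;0.03 0.03 0 0;0.03 0.03 0 0' - 45; python3 tilt.py;  python3 -m handwheel '0 0 0 0;0 0 0 0;0 0 0 0' - 14; python3 tilt.py
```

```text
time_s: 5.7
ee_pos: [0.4508, -0.1343, 0.2333]
orientation: [-0.0, 0.047, 0.999, -0.0]
wrist_force: [0.9, -0.7, -3.7]
width: 0.317
grip_force: 45.0
wf [ 0.9 -0.7 -3.7] mom [ 0.032  0.09  -0.005] n 308
-0.08 toolx -0.0570..-0.0402  y -0.0043..0.0005
-0.07 toolx -0.0543..-0.0343  y -0.0095..-0.0018
-0.06 toolx -0.0480..-0.0265  y -0.0108..-0.0022
-0.05 toolx -0.0465..-0.0212  y -0.0124..-0.0051
-0.04 toolx -0.0428..-0.0139  y -0.0142..-0.0047
-0.03 toolx -0.0409..-0.0168  y -0.0165..-0.0075
-0.02 toolx -0.0279..0.0059  y -0.0227..0.0138
time_s: 6.12
ee_pos: [0.4509, -0.1345, 0.2336]
orientation: [-0.0, 0.047, 0.999, -0.0]
wrist_force: [-0.9, -0.6, -4.2]
width: 0.319
grip_force: 14.0
wf [-0.9 -0.6 -4.2] mom [ 0.024  0.074 -0.045] n 311
-0.08 toolx -0.0585..-0.0393  y -0.0038..-0.0000
-0.07 toolx -0.0554..-0.0336  y -0.0095..-0.0029
-0.06 toolx -0.0485..-0.0262  y -0.0110..-0.0032
-0.05 toolx -0.0457..-0.0210  y -0.0126..-0.0047
-0.04 toolx -0.0433..-0.0145  y -0.0145..-0.0060
-0.03 toolx -0.0402..-0.0132  y -0.0158..-0.0059
-0.02 toolx -0.0275..0.0055  y -0.0231..0.0140
```

```bash
python3 -m handwheel '0 0 0 0;0 0 0 0;0 0 0 0' - 8; python3 tilt.py|sed -n '1,3p;6p';  python3 -m handwheel '0 0 0 0;0 0 0 0' - 6; python3 tilt.py|sed -n '1,3p;6p'
```

```text
time_s: 6.55
ee_pos: [0.4508, -0.1343, 0.2337]
orientation: [0.0, 0.047, 0.999, 0.0]
wrist_force: [-0.4, 0.4, -4.2]
width: 0.319
grip_force: 8.0
wf [-0.4  0.4 -4.2] mom [0.043 0.063 0.059] n 309
-0.08 toolx -0.0589..-0.0409  y -0.0042..-0.0011
-0.07 toolx -0.0542..-0.0336  y -0.0096..-0.0026
-0.04 toolx -0.0436..-0.0136  y -0.0146..-0.0051
time_s: 6.85
ee_pos: [0.4508, -0.1343, 0.2337]
orientation: [0.0, 0.047, 0.999, 0.0]
wrist_force: [-0.2, -0.2, -4.8]
width: 0.322
grip_force: 6.0
wf [-0.2 -0.2 -4.8] mom [0.037 0.101 0.017] n 305
-0.08 toolx -0.0583..-0.0406  y -0.0041..0.0003
-0.07 toolx -0.0534..-0.0342  y -0.0097..-0.0017
-0.04 toolx -0.0433..-0.0143  y -0.0146..-0.0051
```

It grips well even at 6 N, so I'd rather not risk a drop. I'll use the bore wall instead: dip the tang into the mouth, then move the gripper sideways at low grip so the wall turns the stake upright.

```bash
python3 -m handwheel '-0.02 0.035 0 0;-0.045 0.08 0 0;-0.065 0.11 0 0;-0.065 0.11 0 0;-0.065 0.11 0 0;-0.065 0.11 0 0' - 25; python3 -m handwheel '0 0 0.02 0;0 0 0.04 0;0 0 0.055 0;0 0 0.055 0' - 25; python3 - <<'E'
from h import *
s=bot.get_state();p,im,d=cam('scene');e=s['ee_pos'];save('s3.png',cv2.resize(im[170:290,260:420],None,fx=5,fy=5))
r=rot(s['orientation']);v=np.array([.5705,-.0348,0])-e;print((r.T@v)[:2],e)
E
```

```text
time_s: 7.65
ee_pos: [0.5252, -0.0321, 0.2337]
orientation: [-0.0, 0.048, 0.999, -0.0]
wrist_force: [-1.1, 0.4, -4.7]
width: 0.318
grip_force: 25.0
time_s: 8.15
ee_pos: [0.525, -0.0313, 0.1778]
orientation: [-0.001, 0.047, 0.999, -0.0]
wrist_force: [0.7, -0.2, -3.7]
width: 0.317
grip_force: 25.0
[-0.0460108   0.00090656] [ 0.52495564 -0.03131664  0.17784134]
```

View pics/s3.png

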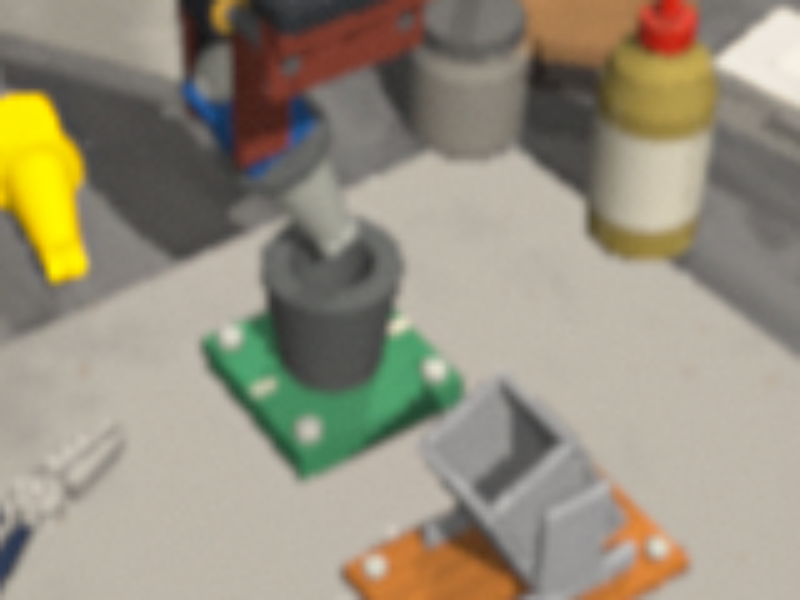

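The tang end is just above the bore mouth at crop (340,235), and centred. I'll lower it in about 15 mm.

```bash
python3 -m handwheel '0 0 0.008 0;0 0 0.016 0;0 0 0.024 0;0 0 0.027 0;0 0 0.027 0' - 25; python3 -m handwheel '-0.004 0 0 0;-0.008 0 0 0;-0.012 0 0 0;-0.016 0 0 0;-0.02 0 0 0;-0.02 0 0 0' - 8; python3 tilt.py
```

```text
time_s: 8.82
ee_pos: [0.5257, -0.0309, 0.1514]
orientation: [-0.0, 0.047, 0.999, -0.0]
wrist_force: [-0.7, -0.6, -4.1]
width: 0.315
grip_force: 25.0
time_s: 9.57
ee_pos: [0.5462, -0.0328, 0.1516]
orientation: [0.0, 0.047, 0.999, -0.0]
wrist_force: [0.8, 0.2, -3.4]
width: 0.317
grip_force: 8.0
wf [ 0.8  0.2 -3.4] mom [0.058 0.055 0.014] n 792
-0.11 toolx -0.0400..0.0007  y -0.0264..0.0059
-0.1 toolx -0.0371..0.0022  y -0.0276..0.0167
-0.09 toolx -0.0420..0.0035  y -0.0291..0.0184
-0.08 toolx -0.0452..0.0044  y -0.0290..0.0179
-0.07 toolx -0.0561..0.0047  y -0.0286..0.0235
-0.06 toolx -0.0301..-0.0121  y -0.0120..-0.0021
-0.05 toolx -0.0309..-0.0066  y -0.0133..-0.0011
-0.04 toolx -0.0312..-0.0019  y -0.0147..-0.0018
-0.03 toolx -0.0252..0.0031  y -0.0163..-0.0061
-0.02 toolx -0.0136..0.0120  y -0.0229..0.0130
```

```bash
python3 -m handwheel '-0.004 0 0 0;-0.008 0 0 0;-0.012 0 0 0;-0.016 0 0 0;-0.02 0 0 0;-0.024 0 0 0;-0.029 0 0 0;-0.029 0 0 0' - 8; python3 tilt.py|grep -v -- '-0.[17018][ 179]* toolx'
```

```text
time_s: 10.62
ee_pos: [0.5751, -0.0355, 0.1516]
orientation: [0.0, 0.047, 0.999, -0.0]
wrist_force: [0.1, 0.5, -3.8]
width: 0.319
grip_force: 8.0
wf [ 0.1  0.5 -3.8] mom [ 0.    -0.028  0.001] n 865
-0.08 toolx -0.0151..0.0340  y -0.0295..0.0201
-0.06 toolx -0.0104..0.0110  y -0.0125..0.0014
-0.05 toolx -0.0079..0.0131  y -0.0143..0.0008
-0.04 toolx -0.0096..0.0145  y -0.0152..0.0038
-0.03 toolx -0.0068..0.0157  y -0.0170..-0.0014
-0.02 toolx -0.0099..0.0237  y -0.0241..0.0134
```

It is now nearly upright (residual under about 0.1 rad). I'll recentre it and lower it gently. In the earlier crop a pale strip in the bore, from (180,255) to (193,212), hints that the slot's yaw is about -0.33, so I'll start with a spin of +0.24.

```bash
python3 -m handwheel '0.0045 0.0005 0 0.12;0.0045 0.0005 0.006 0.24;0.0045 0.0005 0.012 0.24;0.0045 0.0005 0.018 0.24;0.0045 0.0005 0.024 0.24;0.0045 0.0005 0.028 0.24;0.0045 0.0005 0.032 0.24;0.0045 0.0005 0.032 0.24' - 10; python3 tilt.py | head -1; python3 - <<'E'
from h import *
Z=np.load('top.npz');im=Z['im'][195:222,328:354];g=cv2.cvtColor(im,cv2.COLOR_RGB2GRAY)
k=((g>140)&(np.hypot(*(np.indices(g.shape)-np.array([[[11]],[[13]]])))<8)).astype(np.uint8)
n,l,st,c=cv2.connectedComponentsWithStats(k);i=1+np.argmax(st[1:,4]);v,u=np.nonzero(l==i);w=np.cov(u,v);a,b=np.linalg.eigh(w);print(st[i],a,b[:,1])
E
```

```text
time_s: 11.68
ee_pos: [0.57, -0.0345, 0.1193]
orientation: [-0.0, 0.166, 0.986, -0.0]
wrist_force: [-0.0, 0.7, -4.4]
width: 0.32
grip_force: 10.0
wf [-0.   0.7 -4.4] mom [ 0.062  0.038 -0.01 ] n 682
[11 11  4  7 24] [0.98715546 3.98023585] [-0.20596806  0.97855871]
```

```bash
python3 -m handwheel '0 0 0.002 -0.06;0 0 0.004 -0.06;0 0 0.006 -0.06;0 0 0.007 -0.06;0 0 0.008 -0.06;0 0 0.008 -0.06' - 15; python3 tilt.py
```

```text
time_s: 12.48
ee_pos: [0.5701, -0.0345, 0.1115]
orientation: [-0.0, 0.137, 0.991, -0.0]
wrist_force: [-0.5, 0.6, -4.7]
width: 0.319
grip_force: 15.0
wf [-0.5  0.6 -4.7] mom [0.133 0.124 0.002] n 629
-0.08 toolx -0.0164..0.0235  y -0.0252..-0.0013
-0.07 toolx -0.0188..0.0247  y -0.0269..0.0010
-0.06 toolx -0.0204..0.0260  y -0.0276..-0.0020
-0.05 toolx -0.0193..0.0282  y -0.0297..-0.0025
-0.04 toolx -0.0215..0.0290  y -0.0297..-0.0001
-0.03 toolx -0.0316..0.0287  y -0.0286..0.0145
-0.02 toolx -0.0164..0.0238  y -0.0236..0.0097
```

```bash
python3 -m handwheel '0 0 0.0015 0;0 0 0.003 0;0 0 0.0045 0;0 0 0.0045 0' - 15;  python3 -m handwheel '0 0 0.0015 0;0 0 0.003 0;0 0 0.0045 0;0 0 0.0045 0' - 15
```

```text
time_s: 13.02
ee_pos: [0.5704, -0.0345, 0.1071]
orientation: [0.0, 0.136, 0.991, 0.0]
wrist_force: [0.7, 1.3, -4.0]
width: 0.319
grip_force: 15.0
time_s: 13.52
ee_pos: [0.5721, -0.035, 0.1045]
orientation: [0.002, 0.137, 0.991, 0.0]
wrist_force: [-0.5, 0.7, 9.8]
width: 0.32
grip_force: 15.0
```

```bash
python3 - <<'E'
from h import *
p,im,d=cam('scene');save('s4.png',cv2.resize(im[190:280,270:390],None,fx=6,fy=6,interpolation=2))
P=pts(p,d);C=np.array([.5705,-.0348])
m=(d>0)&(np.hypot(*(P[...,:2]-C).transpose(2,0,1))<.04)&(P[...,2]>.06)&(P[...,2]<.125)
r=np.hypot(*(P[...,:2]-C).transpose(2,0,1))
for h in np.arange(.066,.122,.004):
    k=m&(abs(P[...,2]-h)<.002)
    if k.sum(): print(round(h,3),k.sum(),np.percentile(r[k],[10,50,90]).round(4))
E
```

```text
0.066 29 [0.0276 0.0288 0.0304]
0.07 25 [0.0278 0.0292 0.0307]
0.074 35 [0.0284 0.0302 0.0318]
0.078 27 [0.0286 0.0301 0.0321]
0.082 150 [0.0244 0.0291 0.032 ]
0.086 40 [0.0221 0.0238 0.0287]
0.09 91 [0.0152 0.0214 0.0239]
0.094 30 [0.0125 0.0168 0.021 ]
0.098 19 [0.0138 0.0187 0.0214]
0.102 9 [0.0169 0.0185 0.0195]
0.106 16 [0.0175 0.0196 0.0215]
0.11 27 [0.0176 0.0211 0.0232]
0.114 25 [0.0174 0.0208 0.0237]
0.118 25 [0.0178 0.021  0.0228]
```

View pics/s4.png

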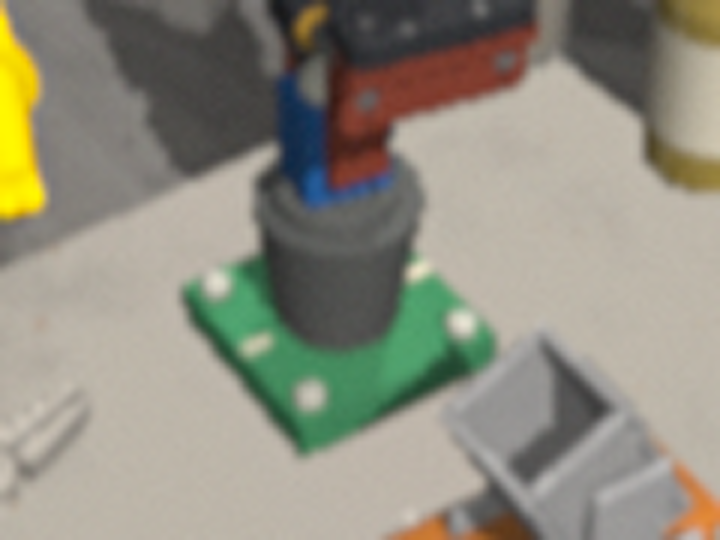

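The collar is seated on the rim: the collar top reads z=0.090 and the rim is at 0.082. The stake went straight into the slot. Next I'll relieve the load, open, and retreat upwards.

```bash
python3 -m handwheel '0 0 -0.0015 0;0 0 -0.0015 0' - 10; python3 -m handwheel '0 0 0 0;0 0 0 0;0 0 0 0;0 0 0 0;0 0 0 0;0 0 0 0' 0.75; python3 -m handwheel '0 0 -0.01 0;0 0 -0.03 0;0 0 -0.06 0;0 0 -0.1 0;0 0 -0.12 0;0 0 -0.12 0;0 0 -0.12 0';  python3 - <<'E'
from h import *
p,im,d=cam('scene');save('s5.png',cv2.resize(im[170:280,260:400],None,fx=5,fy=5,interpolation=2))
P=pts(p,d);r=np.hypot(P[...,0]-.5705,P[...,1]+.0348)
for h in (.078,.082,.086,.09,.094,.14,.15,.155,.16):
    k=(d>0)&(r<.04)&(abs(P[...,2]-h)<.002);print(h,k.sum(),P[k][:,:2].mean(0).round(4) if k.any() else '')
E
```

```text
time_s: 13.82
ee_pos: [0.5715, -0.0348, 0.1048]
orientation: [0.001, 0.136, 0.991, 0.0]
wrist_force: [4.3, -0.4, 1.8]
width: 0.318
grip_force: 10.0
time_s: 14.58
ee_pos: [0.5701, -0.0345, 0.1041]
orientation: [-0.0, 0.136, 0.991, -0.0]
wrist_force: [-1.1, -0.4, 1.0]
width: 0.75
grip_force: 0.0
time_s: 15.45
ee_pos: [0.5697, -0.0344, 0.2235]
orientation: [-0.0, 0.136, 0.991, -0.0]
wrist_force: [0.3, -0.1, -0.5]
width: 0.75
grip_force: 0.0
0.078 35 [ 0.5555 -0.0533]
0.082 147 [ 0.5646 -0.0464]
0.086 37 [ 0.5621 -0.0469]
0.09 94 [ 0.5628 -0.0434]
0.094 30 [ 0.5645 -0.0452]
0.14 29 [ 0.5673 -0.0393]
0.15 0 
0.155 0 
0.16 0
```

View pics/s5.png

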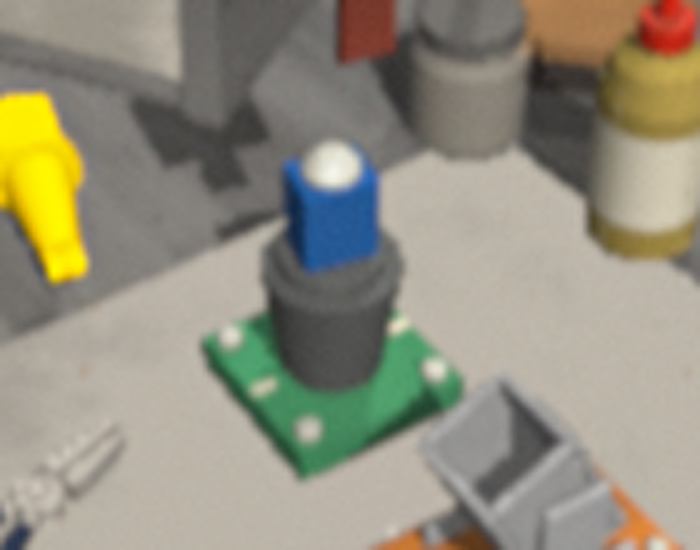

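The stake stands upright, with its head at crop (333,165) and its collar on the rim. The head top is no higher than about 0.146, which matches a fully seated stake, and the gripper is clear.

```bash
python3 -c "
from station import bot
print(bot.job_done())"
```

```text
the job is handed in; nothing more can be done
None
```

The stake stands upright in the socket with its collar down on the rim, released and with the gripper clear; I handed the job in at about 15.5 s, and the hand-in returned no verdict.

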